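# Clear the wax trimming bed and weigh the offcuts

## Robot

A 6-joint arm with a two-finger parallel gripper is mounted at the origin on a cart in front of the work surface, level with it; the furniture and walls round the work are solid. World frame = base frame: x ahead of the robot, y to its left, z up, the work surface at z = 0. Lengths are in mm, angles in rad, forces in N, time in s.
With the tool pointing down it reaches from about 350 to 775 mm from the base axis. Payload 5.5 kg.
Tool frame: the origin (TCP) lies at the centre of the arm's flange, where the gripper is bolted on; the fingertips stand 173 mm ahead of it and the grasp point (between the pads) lies 155 mm ahead of it (ctrl.tip_extent is the distance from the TCP to the fingertips, in mm); z points along the fingers, y is the line along which they close (so a half turn about z gives the same grasp; the last joint's range is limited). The gripper opens to 85 mm and grips with 20 to 120 N. Pads are 22 mm wide; open, the fingers measure 114 mm over their backs; the gripper's body (76 mm by 85 mm) begins 54 mm behind the grasp point. The pads swing forward as they close: fully open they stand 13 mm farther back than shut.
Start: joints at [1.034, 0.313, 0.046, 1.304, 0, 1.431], TCP at [222.239, 530.342, 404.723] pointing down, gripper open.
Joint ranges: [-2.76, 2.76], [-0.86, 1.69], [-1.03, 1.26], [-2.2, 2.34], [-1.47, 1.5], [-3.14, 3.14]. Speed limits (rad/s): [2.57, 2.57, 3.14, 3.14, 3.14, 3.14].

## Interface

Orientations are given as a unit quaternion [w, x, y, z].
In Python, from cell import ctrl gives the robot as it stands. The module is installed in compiled form; this text tells all that it offers. Calls block until the motion is done:
- ctrl.movep(position, orientation): joint-space move of the TCP to a pose.
- ctrl.move_straight(position, orientation=None, speed=150, force_limit=None): straight line of the TCP; orientation=None keeps the orientation; speed is the mean speed in mm/s. With force_limit (N) it stops when the force on the tool has changed by that much, and returns True; else False.
- ctrl.move_joints(angles): joint-space move.
- ctrl.move_gripper(opening, grip_force=None): finger opening in mm; grip_force is the grip in N (None keeps the last); returns when the fingers have stopped.
- ctrl.wait(seconds).
- ctrl.ik(position, orientation): joint angles nearest the present ones, or None.
- ctrl.get_image(name): name is "side" or "top"; returns (picture, depth): 384x512x3 uint8, red, green, blue; 384x512 float32, mm along the optical axis (not along the pixel's ray), 0 where there is no reading.
- ctrl.camera_info(name): a dict with "fx", "fy", "cx", "cy" (pixels), "k1" (the pictures are not rectified: a ray, as slopes to the right and down, at radius r is drawn at 1 + k1 r^2 times it, then the intrinsics apply), "world_from_camera" (4x4, takes a point from camera to world coordinates). Camera axes: x right, y down, z forward; pixel columns grow to the right and rows downward; lengths in mm; the calibration is good to about 2 mm. A picture is of the moment at which its call begins. camera_info takes no time and is no camera call.
A pose or a line that the arm cannot do raises ctrl.MotionError and nothing moves.
- ctrl.hand_in(): hands the job in; it is judged then, once.
Readings, each from a call of its own:
- ctrl.read_t(): time.
- ctrl.read_q(): joint angles.
- ctrl.read_qd(): joint speeds.
- ctrl.read_joint_efforts(): joint torques, N m.
- ctrl.read_eef_pos(): TCP position.
- ctrl.read_tcp_rot(): TCP orientation.
- ctrl.read_force(): force on the tool from outside, world axes, zero at the start.
- ctrl.read_wrist_torque(): the same for the moment, N m.
- ctrl.read_finger_gap(): finger opening in mm.
- ctrl.read_gripper_force(): force on a finger pad.
Only numpy, scipy, OpenCV 4.12 (cv2) and the standard library are available. Lean on these libraries where they do the work, as an engineer would, in place of code of your own. Each camera call takes 0.05 s, during which the arm holds its last target. There are 200 camera calls.

## Task

Take the block brush from its tray and sweep the three wax offcuts off the trimming bed, over its open end, into the scrap pail, touching the offcuts with the brush only. Stand the brush back in its tray on its bristles, then lift the pail by its bail and set it, upright with all three offcuts inside, on the middle of the bench scale's plate. Leave the amber jar and the tin near the front edge where they stand.

Things in the scene. Friction and masses are not known exactly. Their poses are not given: they have to be found in the camera images.
- trim_bed: Grey trimming machine, fixed to the table: a level aluminium bed, 190 (x) x 260 (y) mm. Origin at table level under the bed's centre; the bed's top is at z = 100 mm. Dark fences 22 mm high and 10 mm thick run along both long sides (leaving a lane 170 mm wide, x = -85 to +85 mm) and across the +y end (inner face at y = +120 mm). The -y end (y = -130 mm) has no fence: the pieces are swept along -y and fall off there. A motor lies behind the +x side, no higher than 106 mm.
- brush_grip (a point): Block brush, 108 mm tall, standing on its bristles (loose, about 0.2 kg). The point is the centre of its upright wooden grip, 86 mm above the bristle ends; the grip is 100 mm long along x, 24 mm thick along y, and reaches from 59 to 108 mm above the bristle ends. Below it, the wooden back (158 x 38 mm, 41 to 59 mm up) and the firm bristles (155 mm along x, 30 mm along y). z points up, away from the bristles.
- brush_tray: The brush's home: a shallow open plywood tray, 186 (x) x 68 (y) x 20 mm, walls and floor 4 mm thick, fixed to the table. Origin at its underside's centre. The brush stands in it on its floor, brush x along tray x (either way round). To the left or to the right of the bed.
- pail: Rectangular open steel scrap pail (loose, about 0.5 kg), 190 (x) x 136 (y) mm, rim at z = 89 mm, walls and floor 4 mm. Origin at the centre of its underside, z up. It stands on the table close against the open end of the bed (gap about 7 mm), its +y side to the bed, its x along the bed's x.
- bail (a joint): Angle of the pail's bail: 0 = upright over the pail, positive = folded to the pail's -y side (away from the bed), range -1.25 to 1.25 rad. The hinge axis lies along the pail's x, 74 mm above its underside, at y = 0. A little stiff (0.04 N m): it stays where it is left.
- bail_sleeve: Wooden sleeve of the bail where it is gripped: a round bar of 16 mm diameter, 100 mm long along x (the pail's x). Origin at its centre, 105 mm from the hinge axis. The wire arms of the bail run from the sleeve's ends down to the pail's short sides.
- scale_top (a point): Centre of the bench scale's level steel plate, 220 (x) x 180 (y) mm, 30 mm above the table; the scale is fixed. A low display strip lies at its -x side, lower than the plate. To the left or to the right of the bed, opposite the brush tray.
- wax_block_mid (a point): Centre of a loose cream wax offcut, a block 62 (x) x 42 (y) x 34 mm, about 0.08 kg, lying on the bed.
- wax_disc_mid (a point): Centre of a loose cream wax offcut, a round disc 62 mm in diameter and 34 mm high, about 0.09 kg, lying on the bed.
- wax_ell_mid (a point): Centre of a loose cream wax offcut, L-shaped, 64 (x) x 43 (y) x 34 mm, about 0.07 kg, lying on the bed.
- jar_a: Bystander: amber jar with black lid, 68 mm wide, 78 mm tall, near the table's front edge. Origin at its underside, as for the tin.
- tin: Bystander: white round tin, 68 mm wide, 36 mm tall, near the front edge.
- brush: The brush itself: same axes as its grip point, origin at the centre of the bristle ends.
- wax_block: The block offcut itself: same axes as its centre point, origin at the centre of its underside as built.
- wax_disc: The disc offcut itself: same axes as its centre point, origin at the centre of its underside as built.
- wax_ell: The L-shaped offcut itself: same axes as its centre point, origin at the centre of its underside as built.
Not all that is in view belongs to the job. Of the things that look like the brush, the larger one is meant.

How it is judged (in metres and radians):
On the way, in this order (a step that is already met when the one before it is completed fails the run):
1. the brush is held, lifted clear of its tray (z of brush_grip in the frame of brush_tray above 0.115 m and contact force between the fingers and brush above 0.5 N), for 0.1 s.
2. all three offcuts lie in the scrap pail, which stands on the table (x of wax_block_mid in the frame of pail between -0.092 and 0.092 m and y of wax_block_mid in the frame of pail between -0.065 and 0.065 m and z of wax_block_mid in the frame of pail between 0 and 0.08 m and x of wax_disc_mid in the frame of pail between -0.092 and 0.092 m and y of wax_disc_mid in the frame of pail between -0.065 and 0.065 m and z of wax_disc_mid in the frame of pail between 0 and 0.08 m and x of wax_ell_mid in the frame of pail between -0.092 and 0.092 m and y of wax_ell_mid in the frame of pail between -0.065 and 0.065 m and z of wax_ell_mid in the frame of pail between 0 and 0.08 m and height (world z) of pail below 0.01 m), for 0.2 s.
3. the brush stands in its tray again, released (x of brush_grip in the frame of brush_tray between -0.025 and 0.025 m and y of brush_grip in the frame of brush_tray between -0.025 and 0.025 m and z of brush_grip in the frame of brush_tray between 0.08 and 0.098 m and angle between brush_grip's own z axis and vertical below 0.12 rad and contact force between the fingers and brush below 0.1 N), for 0.2 s.
4. the pail hangs by its bail, held at the sleeve, clear of the table (x of wax_block_mid in the frame of pail between -0.092 and 0.092 m and y of wax_block_mid in the frame of pail between -0.065 and 0.065 m and z of wax_block_mid in the frame of pail between 0 and 0.08 m and x of wax_disc_mid in the frame of pail between -0.092 and 0.092 m and y of wax_disc_mid in the frame of pail between -0.065 and 0.065 m and z of wax_disc_mid in the frame of pail between 0 and 0.08 m and x of wax_ell_mid in the frame of pail between -0.092 and 0.092 m and y of wax_ell_mid in the frame of pail between -0.065 and 0.065 m and z of wax_ell_mid in the frame of pail between 0 and 0.08 m and height (world z) of pail above 0.02 m and contact force between the fingers and bail_sleeve above 0.5 N), for 0.2 s.
At the end, for the whole second after the job is handed in: The offcuts lie in the pail (centres under 80 mm above its underside). The pail stands level (3 degrees), at rest, on the scale's plate, centre within 35 mm of the plate's. The brush stands upright (7 degrees) on its bristles in its tray, within 25 mm of the tray's centre along x and y (x of wax_block_mid in the frame of pail between -0.092 and 0.092 m and y of wax_block_mid in the frame of pail between -0.065 and 0.065 m and z of wax_block_mid in the frame of pail between 0 and 0.08 m and x of wax_disc_mid in the frame of pail between -0.092 and 0.092 m and y of wax_disc_mid in the frame of pail between -0.065 and 0.065 m and z of wax_disc_mid in the frame of pail between 0 and 0.08 m and x of wax_ell_mid in the frame of pail between -0.092 and 0.092 m and y of wax_ell_mid in the frame of pail between -0.065 and 0.065 m and z of wax_ell_mid in the frame of pail between 0 and 0.08 m and x of brush_grip in the frame of brush_tray between -0.025 and 0.025 m and y of brush_grip in the frame of brush_tray between -0.025 and 0.025 m and z of brush_grip in the frame of brush_tray between 0.08 and 0.098 m and angle between brush_grip's own z axis and vertical below 0.12 rad and horizontal distance between pail and scale_top below 0.035 m and z of pail in the frame of scale_top between -0.006 and 0.006 m and angle between pail's own z axis and vertical below 0.06 rad and linear speed of each of pail, wax_block, wax_disc, wax_ell below 0.02 m/s); the robot touches nothing.
It fails at once if an offcut is touched by the gripper or arm instead of the brush (contact force between any of the fingers, the arm and wax_block above 0.5 N or contact force between any of the fingers, the arm and wax_disc above 0.5 N or contact force between any of the fingers, the arm and wax_ell above 0.5 N).
It fails at once if the pail is tipped far over (more than 45 degrees) (angle between pail's own z axis and vertical above 0.785 rad).
It fails at once if a bystander (the amber jar or the tin near the front) is moved more than 30 mm (distance of any of jar_a, tin from where it was at the start of the episode above 0.03 m).
It also fails if it takes over 72 s, if anything falls off the work surface, if the arm or the gripper's body presses on something with over 40 N, if the wrist force passes 120 N, or if a joint passes its speed limit or range.

## Working session

There is one attempt and no reset: what is moved stays moved. The work goes in short steps, each a Python script; the robot and the scene stay as the last script left them, time stands still between calls to the robot, and variables do not carry over. Pictures are saved under pics/ and viewed, at most 10 in all, crops included, and the job is handed in when it is done.

```bash
mkdir -p pics; cat > h.py <<'E'
import numpy as np, cv2
from cell import ctrl
def shot(n,name=None):
    im,d=ctrl.get_image(n)
    if name: cv2.imwrite(f'pics/{name}.png',im[:,:,::-1])
    return im,d
def ray(n,uv):
    c=ctrl.camera_info(n); K=np.array([[c['fx'],0,c['cx']],[0,c['fy'],c['cy']],[0,0,1.]])
    p=cv2.undistortPoints(np.array(uv,float).reshape(-1,1,2),K,np.array([c['k1'],0,0,0,0.])).reshape(-1,2)
    T=np.array(c['world_from_camera']); 
    return T[:3,3], np.c_[p,np.ones(len(p))]@T[:3,:3].T
def plane(n,uv,z):
    o,r=ray(n,uv); return o+r*((z-o[2])/r[:,2])[:,None]
def cloud(n,d):
    v,u=np.mgrid[:384,:512]; o,r=ray(n,np.c_[u.ravel(),v.ravel()])
    P=(o+r*d.reshape(-1,1)).reshape(384,512,3); P[d==0]=np.nan; return P
E
python3 - <<'E'
from h import *
for n in('top','side'):
    im,d=shot(n,n+'0'); np.save(n+'0.npy',d); c=ctrl.camera_info(n); print(np.round(c['world_from_camera'],2).tolist(),c['fx'],c['k1'],(d==0).mean())
E
```

```text
[[0.03, -0.99, 0.15, 349.68], [-1.0, -0.03, -0.01, 19.46], [0.02, -0.14, -0.99, 1191.08], [0.0, 0.0, 0.0, 1.0]] 375.27669333822644 -0.09639996602084219 0.003941853841145833
[[-0.97, -0.09, 0.24, 162.69], [-0.26, 0.37, -0.89, 1387.05], [-0.01, -0.92, -0.38, 717.6], [0.0, 0.0, 0.0, 1.0]] 416.85295816497995 -0.13619729140252446 0.10056559244791667
```

View pics/top0.png

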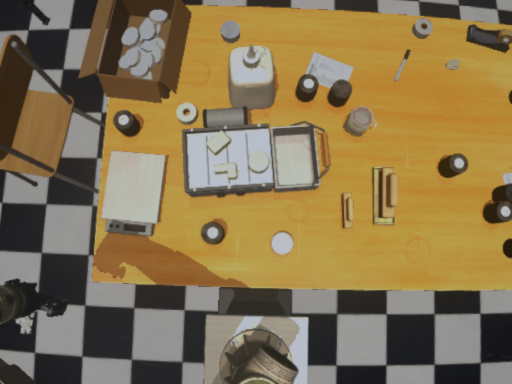

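View pics/side0.png

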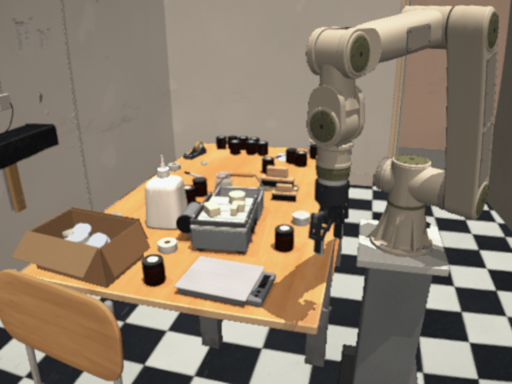

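The top view shows the bed at about (228,158), with block (218,142), disc (259,160) and ell (226,171) on it. The pail is at (295,157) with its bail folded right at (322,150). The brush in its tray is at (385,195), the decoy brush at (348,210), the scale at (134,188), the jar at (212,232) and the tin at (282,243).

```bash
python3 - <<'E'
from h import *
d=np.load('top0.npy'); P=cloud('top',d); im=cv2.imread('pics/top0.png')
def reg(nm,u0,u1,v0,v1,z0,z1,rect=True):
    m=np.zeros(d.shape,bool); m[v0:v1,u0:u1]=1; m&=(P[...,2]>z0)&(P[...,2]<z1)
    n,l,s,_=cv2.connectedComponentsWithStats(m.astype(np.uint8))
    for k in range(1,n):
        if s[k,4]<15: continue
        q=P[l==k]; r=cv2.minAreaRect(q[:,:2].astype(np.float32))
        print(nm,s[k,4],'c',np.round(r[0],1),'sz',np.round(r[1],1),'a',round(r[2],1),'z',np.round(np.median(q[:,2]),1))
reg('bedrim',175,275,115,200,112,130)
reg('wax',190,272,128,192,124,150)
reg('pail',270,320,118,195,80,100)
reg('bail',305,335,115,190,95,190)
reg('bail2',305,335,115,190,30,190)
reg('tray',368,402,160,230,10,30)
reg('brush',368,402,160,230,90,130)
reg('back',368,402,160,230,50,75)
reg('scale',95,170,145,225,24,40)
reg('jar',198,226,218,246,60,95); reg('tin',268,298,228,258,25,50); reg('decoy',338,358,188,232,30,130)
reg('tallobj',225,280,40,110,60,300); reg('decoyjar',345,378,105,138,30,200)
big=cv2.resize(im[105:235,165:405],None,fx=3.3,fy=3.3,interpolation=cv2.INTER_CUBIC); cv2.imwrite('pics/crop0.png',big)
E
```

```text
bedrim 912 c [619.5 101.4] sz [192.2 261. ] a 5.4 z 121.1
bedrim 45 c [646.9 124.2] sz [30.2 70.2] a 14.0 z 122.3
bedrim 24 c [584.4   5.5] sz [14.7 52.6] a 8.0 z 124.2
bedrim 19 c [573.5 116.4] sz [ 1.9 36. ] a 7.6 z 119.7
wax 307 c [663.2 128.7] sz [43.4 61.8] a 43.3 z 133.7
wax 356 c [607.2   8.3] sz [60. 60.] a 15.8 z 133.5
wax 235 c [575.3 104. ] sz [43.3 63.2] a 8.9 z 133.5
pail 323 c [640.8 -89.5] sz [207.5 123.5] a 0.3 z 88.1
pail 111 c [ 653.4 -165.7] sz [156.3   6.8] a 5.8 z 88.0
pail 18 c [ 554.7 -171.8] sz [10.6 21.5] a 46.2 z 87.5
bail 299 c [ 641.9 -163.3] sz [205.9  64.7] a 0.7 z 140.3
bail2 657 c [ 641.9 -163.3] sz [205.9  64.7] a 0.7 z 90.2
tray 165 c [ 536.8 -397. ] sz [184.9  71.6] a 0.9 z 18.9
tray 21 c [ 602.1 -384.6] sz [ 5.5 29.4] a 86.3 z 20.9
tray 85 c [ 524.4 -382.4] sz [  6.5 116.1] a 89.3 z 19.8
brush 307 c [ 539.8 -396. ] sz [23.7 96.4] a 87.7 z 109.9
back 381 c [ 542.3 -397. ] sz [ 42.9 158.1] a 89.4 z 61.8
scale 3881 c [532.5 403. ] sz [182.  238.2] a 86.0 z 29.9
jar 373 c [400.  139.2] sz [63.4 60.5] a 47.0 z 77.0
tin 356 c [376.5 -71.4] sz [61.2 61.9] a 1.0 z 36.0
decoy 335 c [ 483.7 -273.3] sz [106.8  28.4] a 1.4 z 44.9
tallobj 2369 c [882.1  42.1] sz [133.2 139.5] a 7.5 z 174.6
tallobj 59 c [781.3  83.2] sz [16.2 65. ] a 4.4 z 95.4
decoyjar 573 c [ 769.  -316.9] sz [89.6 70.9] a 62.7 z 84.5
```

View pics/crop0.png

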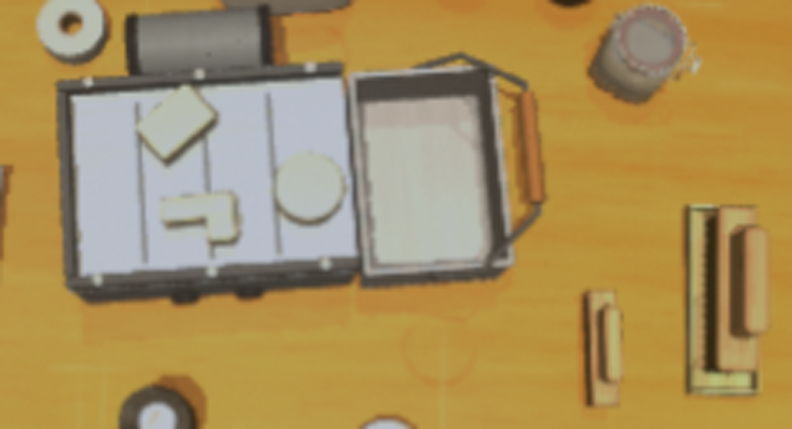

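```bash
cat >> h.py <<'E'
def Q(deg):
    a=np.radians(deg)/2; return [0,float(np.cos(a)),float(np.sin(a)),0]
BC=np.array([619.5,101.4]); BY=5.4
def bed(x,y):
    a=np.radians(BY); return BC+[np.cos(a)*x-np.sin(a)*y, np.sin(a)*x+np.cos(a)*y]
E
python3 - <<'E'
from h import *
for yaw in(0,180):
    print(yaw,[None if (j:=ctrl.ik(p,Q(yaw+b))) is None else np.round(j,2) for p,b in(([541,-397,400],0),([541,-397,245],0),([*bed(0,88),343],BY),([*bed(0,-138),343],BY),([541,402,364],0),([541,402,430],0),([647,-187,295],BY))])
Y=0 if ctrl.ik([541,-397,245],Q(0)) is not None and abs(ctrl.ik([541,-397,245],Q(0))[5])<2.8 else 180
ctrl.movep([541,-397,400],Q(Y)); ctrl.move_straight([541,-397,300],speed=200)
r=ctrl.move_straight([541,-397,246],speed=80,force_limit=8)
ctrl.move_gripper(0,60); print(Y,r,ctrl.read_finger_gap(),ctrl.read_gripper_force(),ctrl.read_eef_pos())
ctrl.move_straight([541,-397,425],speed=120); ctrl.wait(.3)
print(ctrl.read_force(),ctrl.read_finger_gap(),ctrl.read_t()); shot('top','top1'); im,d=shot('side','side1');
E
```

```text
0 [array([-0.75,  0.51,  0.33,  1.39,  0.  ,  2.39]), array([-0.75,  0.58,  0.06,  1.05,  0.  ,  2.39]), array([ 0.17,  0.46,  0.11,  1.22,  0.  , -3.06]), array([-0.18,  0.45,  0.09,  1.22,  0.  ,  2.86]), array([ 0.52,  0.52,  0.26,  1.31,  0.  , -2.62]), array([ 0.52,  0.52,  0.41,  1.47,  0.  , -2.62]), array([-0.4 ,  0.55,  0.14,  1.16,  0.  ,  2.65])]
180 [array([-0.75,  0.51,  0.33,  1.39,  0.  , -0.75]), array([-0.75,  0.58,  0.06,  1.05,  0.  , -0.75]), array([0.17, 0.46, 0.11, 1.22, 0.  , 0.08]), array([-0.18,  0.45,  0.09,  1.22,  0.  , -0.28]), array([0.52, 0.52, 0.26, 1.31, 0.  , 0.52]), array([0.52, 0.52, 0.41, 1.47, 0.  , 0.52]), array([-0.4 ,  0.55,  0.14,  1.16,  0.  , -0.49])]
0 False 23.43437322283929 61.05804920196533 [ 541.11906833 -397.06392592  246.37177124]
[ 0.26049989  0.35012769 -2.8710049 ] 23.440996794703317 7.525
```

```bash
python3 - <<'E'
from h import *
ctrl.movep([*bed(0,88),425],Q(180+BY)); ctrl.move_straight([*bed(0,88),385],speed=100); ctrl.wait(.2)
im,d=shot('top','top2'); P=cloud('top',d)
shot('side','side2')
z0=385-155-86
for a,b in((z0+48,z0+66),(z0+15,z0+66)):
    m=(P[...,2]>a)&(P[...,2]<b)&(P[...,1]>140)&(P[...,1]<260)&(P[...,0]>500)&(P[...,0]<730)
    q=P[m]; r=cv2.minAreaRect(q[:,:2].astype(np.float32)); print(len(q),r)
    a=np.radians(BY); l=(q[:,:2]-BC)@np.array([[np.cos(a),-np.sin(a)],[np.sin(a),np.cos(a)]]); print(l.min(0),l.max(0))
c=im[110:210,160:290]; cv2.imwrite('pics/c2.png',np.hstack([cv2.resize(c,None,fx=4,fy=4)])[:,:,::-1])
cv2.imwrite('pics/c3.png',cv2.resize(cv2.imread('pics/side2.png')[120:280,150:350],None,fx=3.5,fy=3.5))
E
```

```text
143 ((613.119140625, 177.23426818847656), (158.17123413085938, 18.127674102783203), 4.474404811859131)
[-78.38652371  66.07371509] [79.87960596 85.94818831]
149 ((613.119140625, 177.23426818847656), (158.17123413085938, 18.127674102783203), 4.474404811859131)
[-78.38652371  66.07371509] [79.87960596 85.94818831]
```

View pics/c2.png

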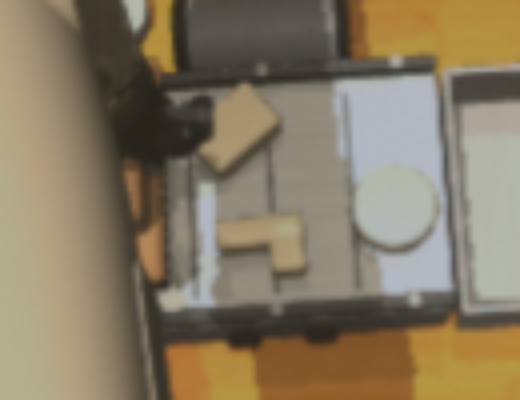

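View pics/c3.png

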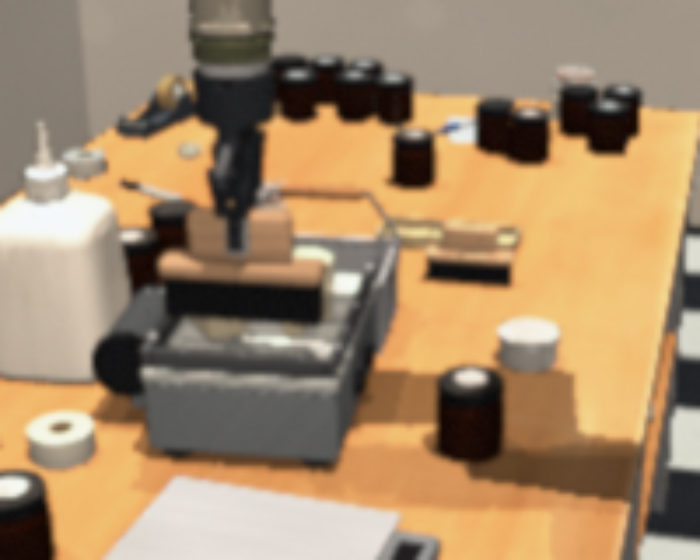

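The top view shows the brush hovering at the bed's left end, behind all three offcuts. In the side view it is square to the lane and sits between the fences. Next I'll lower it and sweep.

```bash
python3 - <<'E'
from h import *
q=Q(180+BY)
ctrl.move_straight([*bed(-1,90),385],q,speed=60)
print(ctrl.move_straight([*bed(-1,90),344],speed=50,force_limit=10),ctrl.read_eef_pos(),ctrl.read_force())
print(ctrl.move_straight([*bed(-1,-95),344],speed=90,force_limit=25),ctrl.read_force())
print(ctrl.move_straight([*bed(-1,-142),344],speed=70,force_limit=25),ctrl.read_eef_pos(),ctrl.read_force(),ctrl.read_t())
ctrl.move_straight([*bed(-1,-60),360],speed=200)
ctrl.move_straight([*bed(-1,-60),425],speed=200)
im,d=shot('top','top3'); im2,_=shot('side','side3'); print(ctrl.read_finger_gap(),ctrl.read_t())
a=cv2.resize(im[110:210,220:350],None,fx=3,fy=3); b=cv2.resize(im2[150:280,180:310],(300,300)); cv2.imwrite('pics/c4.png',np.hstack([a,b])[:,:,::-1])
P=cloud('top',d)
for nm,(x0,x1,y0,y1) in {'pailreg':(540,740,-175,-40)}.items():
    m=(P[...,0]>x0)&(P[...,0]<x1)&(P[...,1]>y0)&(P[...,1]<y1); print(np.histogram(P[m][:,2],bins=range(-10,130,10)))
E
```

```text
False [610.18468624 190.90829025 344.37113245] [-0.3970749  -1.09954909 -3.19862094]
False [-0.02910021  0.58867186 -2.88352707]
False [631.8194476  -40.13100422 343.95480933] [-0.61763795 -0.2302377  -2.48810834] 14.8417
23.546928360345994 15.9833
(array([  81, 1108,  102,  107,  461,  160,  146,  200,   84,  259,   60,
         15,   28]), array([-10,   0,  10,  20,  30,  40,  50,  60,  70,  80,  90, 100, 110,
       120]))
```

View pics/c4.png

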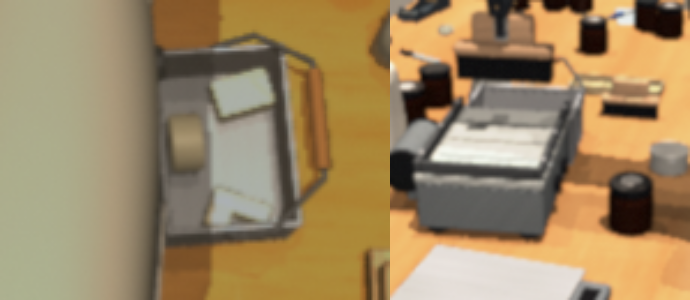

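All three offcuts are in the pail (the disc stands on edge near the bed) and the bed is empty. Next the brush goes back.

```bash
python3 - <<'E'
from h import *
ctrl.movep([540,-397,425],Q(180)); ctrl.move_straight([540,-397,265],speed=200)
print(ctrl.move_straight([540,-397,246.5],speed=30,force_limit=6),ctrl.read_eef_pos())
ctrl.move_gripper(85); ctrl.wait(.2); ctrl.move_straight([540,-397,400],speed=200)
ctrl.movep([400,-397,430],Q(180)); 
im,d=shot('top','top4'); print(ctrl.read_t()); P=cloud('top',d)
def reg(nm,x0,x1,y0,y1,z0,z1):
    m=(P[...,0]>x0)&(P[...,0]<x1)&(P[...,1]>y0)&(P[...,1]<y1)&(P[...,2]>z0)&(P[...,2]<z1)
    n,l,s,_=cv2.connectedComponentsWithStats(m.astype(np.uint8))
    for k in range(1,n):
        if s[k,4]>14: q=P[l==k]; print(nm,s[k,4],cv2.minAreaRect(q[:,:2].astype(np.float32)),np.median(q[:,2]))
reg('brush',450,640,-440,-350,95,125); reg('back',450,640,-440,-350,48,72); reg('tray',440,640,-450,-340,12,28)
reg('rim',530,760,-190,-30,82,94); reg('sleeve',590,700,-215,-165,120,165)
hsv=cv2.cvtColor(im,cv2.COLOR_RGB2HSV); m=(abs(P[...,0]-645)<75)&(P[...,1]<-160)&(P[...,1]>-230)&(P[...,2]>125)&(P[...,2]<170)&(hsv[...,1]>110)
q=P[m]; print('sl',len(q),cv2.minAreaRect(q[:,:2].astype(np.float32)),q[:,2].max(),np.median(q[:,2]),np.median(q,0))
m=(abs(P[...,0]-541)<150)&(abs(P[...,1]-402)<120)&(abs(P[...,2]-30)<4)&(im.min(2)>150); q=P[m]; print('plate',len(q),cv2.minAreaRect(q[:,:2].astype(np.float32)))
cv2.imwrite('pics/c5.png',cv2.resize(im[90:240,90:410],None,fx=2.4,fy=2.4)[:,:,::-1])
E
```

```text
True [ 539.76969275 -396.95350305  246.39060082]
21.6083
brush 283 ((540.15673828125, -396.015625), (23.712383270263672, 96.19539642333984), 89.44888305664062) 109.82117652383909
back 360 ((540.10888671875, -397.2001647949219), (40.254859924316406, 155.0360565185547), 88.0086441040039) 62.07898702429338
tray 158 ((537.320556640625, -398.53826904296875), (72.58162689208984, 185.27195739746094), 89.83879852294922) 18.996546859413343
tray 54 ((545.0449829101562, -383.6311340332031), (6.136890411376953, 94.28828430175781), 89.57217407226562) 18.938359422536905
tray 18 ((476.9407958984375, -382.9975891113281), (30.281583786010742, 11.325285911560059), 25.297828674316406) 20.773813624072886
rim 95 ((734.2279663085938, -90.03120422363281), (14.566503524780273, 122.02025604248047), 8.391387939453125) 88.18777040415148
rim 104 ((653.1019287109375, -165.68467712402344), (157.1701202392578, 6.840840816497803), 5.850982189178467) 89.00736880850513
rim 192 ((603.7965087890625, -54.623130798339844), (200.59642028808594, 93.43220520019531), 37.36273193359375) 87.93058915425377
rim 20 ((554.4630126953125, -171.59036254882812), (10.602025985717773, 21.995229721069336), 46.30907440185547) 88.38266661822718
sleeve 190 ((643.5961303710938, -186.3040313720703), (106.20056915283203, 15.792167663574219), 5.243923664093018) 141.90654760621703
sl 195 ((645.5955810546875, -181.91188049316406), (147.8929443359375, 24.322298049926758), 5.951490879058838) 149.43405953987258 141.7326617767369 [ 647.5225234  -184.02826283  141.73266178]
plate 3403 ((541.4052124023438, 402.41790771484375), (178.44541931152344, 217.3284149169922), 86.2370834350586)
```

View pics/c5.png

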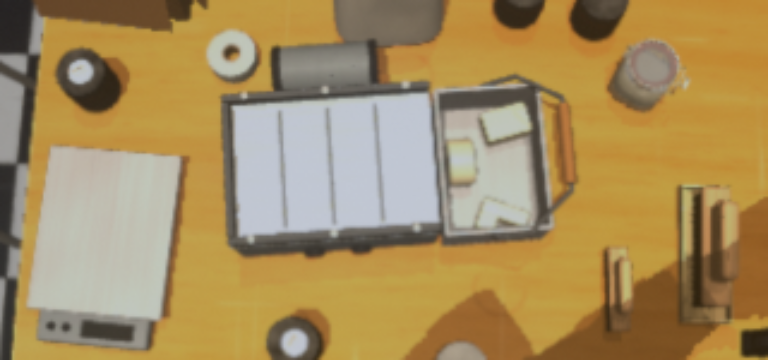

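The brush is back in its tray, the pail hasn't moved, and the sleeve is at crop (566,143).

```bash
python3 - <<'E'
from h import *
q=Q(180+BY); u=np.array([np.sin(np.radians(BY)),-np.cos(np.radians(BY))]); S=np.array([645.5,-185.5])
print([ctrl.ik(p,o) is not None for p,o in(([638,-103,490],q),([541.4,402.4,490],Q(176.2)))])
ctrl.movep([*S,400],q); ctrl.move_straight([*S,296],speed=120,force_limit=10)
ctrl.move_gripper(0,40); print(ctrl.read_finger_gap(),ctrl.read_gripper_force(),ctrl.read_force())
t0=0.89; H=S-105*np.sin(t0)*u
for i,t in enumerate(np.linspace(t0,0,8)[1:]):
    ctrl.move_straight([*(H+105*np.sin(t)*u),296+105*(np.cos(t)-np.cos(t0))+i*.7],speed=60)
    print(np.round(ctrl.read_force(),1),end=' ')
p=np.array(ctrl.read_eef_pos())
ctrl.move_straight(p+[0,0,25],speed=50); print(ctrl.read_force(),ctrl.read_finger_gap(),ctrl.read_t())
ctrl.wait(.3); im,d=shot('top','t6'); im2,_=shot('side','s6')
cv2.imwrite('pics/c6.png',np.hstack([cv2.resize(im[100:220,220:350],(390,360)),cv2.resize(im2[130:270,180:320],(360,360))])[:,:,::-1])
E
```

```text
[True, True]
14.458459131501188 38.934404253959656 [-0.20833112 -1.23744769  0.89005172]
[-2.  -2.9  1.1] [-0.8 -1.3 -1.7] [-0.6 -4.3  2.5] [-3.  -5.5  7. ] [-5.1 -7.8 10.8] [-3.9 -5.8 11.1] [-3.8 -4.1  9.7] [ 0.45700391 -0.40826624 -8.48567336] 14.21998501552335 27.825
```

View pics/c6.png

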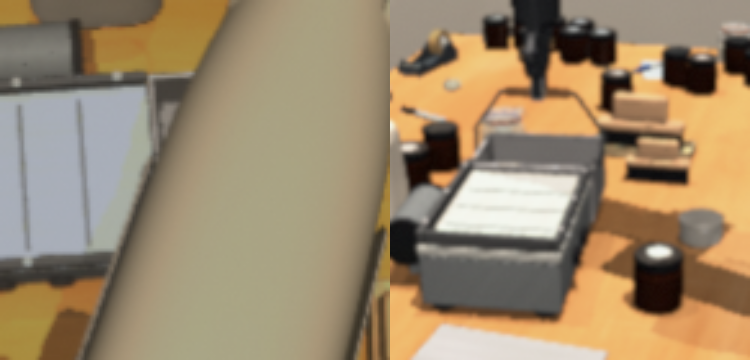

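The pail hangs level by its bail, as the side view shows (sleeve at about (538,92)). Next I'll carry it to the scale.

```bash
python3 - <<'E'
from h import *
p=np.array(ctrl.read_eef_pos())
ctrl.move_straight([p[0],p[1],495],speed=120)
ctrl.move_straight([541.4,402.4,495],Q(176.2),speed=150); ctrl.wait(.5)
ctrl.move_straight([541.4,402.4,400],speed=100); ctrl.wait(.6)
im,d=shot('top','t7'); im2,d2=shot('side','s7'); print(ctrl.read_force(),ctrl.read_t())
for n,dd in(('top',d),('side',d2)):
    P=cloud(n,dd); m=(abs(P[...,0]-541)<140)&(abs(P[...,1]-402)<120)&(P[...,2]>100)&(P[...,2]<170)
    q=P[m]; print(n,len(q),q.min(0),q.max(0))
cv2.imwrite('pics/c7.png',np.hstack([cv2.resize(im[110:250,70:210],(370,370)),cv2.resize(im2[160:320,140:300],(370,370))])[:,:,::-1])
E
```

```text
[-0.29699388  0.12252573 -8.26165493] 35.3417
top 1151 [441.55472068 334.01704962 100.00173256] [645.72689601 481.24106175 167.9203648 ]
side 2271 [439.26426034 335.48185233 100.00665904] [647.03482618 486.26045635 168.62723447]
```

View pics/c7.png

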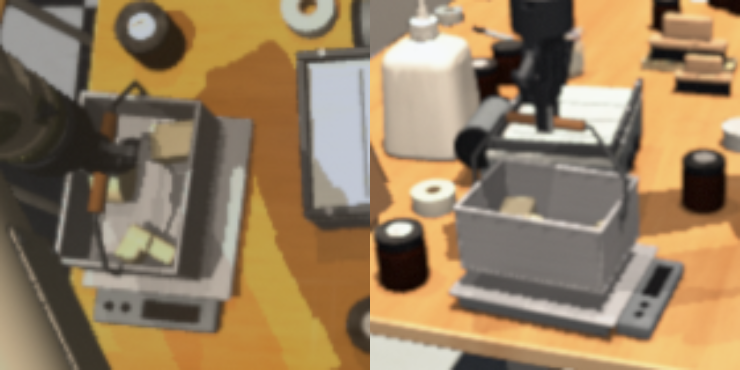

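The pail hangs centred over the plate with all the pieces inside. Next I'll lower it, release and check.

```bash
python3 - <<'E'
from h import *
ctrl.move_straight([540,398,378],speed=60)
print(ctrl.move_straight([540,398,355],speed=20,force_limit=6),ctrl.read_eef_pos(),ctrl.read_force())
ctrl.wait(.3); ctrl.move_gripper(85); ctrl.wait(.3)
ctrl.move_straight([540,398,480],speed=120); ctrl.movep([400,100,480],Q(180)); ctrl.wait(.5)
im,d=shot('top','t8'); im2,_=shot('side','s8'); P=cloud('top',d)
m=(abs(P[...,0]-541)<140)&(abs(P[...,1]-402)<110)&(abs(P[...,2]-119)<6); q=P[m]; print(cv2.minAreaRect(q[:,:2].astype(np.float32)),np.median(q[:,2]))
for s in(lambda q:q[:,0]>600,lambda q:q[:,0]<480,lambda q:q[:,1]>440,lambda q:q[:,1]<360): print(np.median(q[s(q)],0) if s(q).any() else None)
print(ctrl.read_t())
cv2.imwrite('pics/c8.png',np.hstack([cv2.resize(im[90:240,80:410],None,fx=1.5,fy=1.5,),cv2.resize(im2[160:320,140:300],(225,225))])[:,:,::-1])
E
```

```text
True [539.66859021 397.85676227 371.6296786 ] [-1.77725967 -0.98669061  6.52914156]
((542.6437377929688, 405.19671630859375), (140.11532592773438, 203.84939575195312), 85.44401550292969) 118.13209674240045
[633.49185042 396.13598045 118.15382706]
[452.10923769 427.82420789 118.12187132]
[547.54585655 468.80001741 118.13982131]
[616.95289832 334.13079855 118.44041272]
40.6167
```

View pics/c8.png

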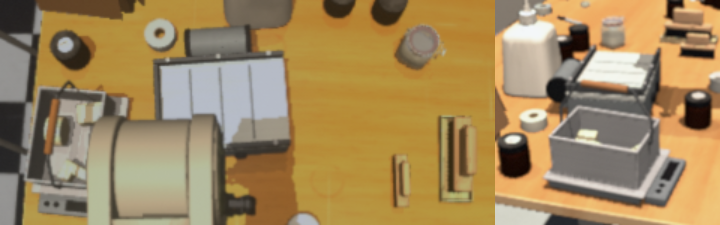

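The pail is level on the plate: its rim is at 118–119 mm all round and its centre at (543,405), against the plate's (541,402). The offcuts are inside, the brush is in its tray and the arm is clear.

```bash
python3 -c "
from cell import ctrl
print(ctrl.hand_in())"
```

```text
the job is handed in; nothing more can be done
None
```

I handed the job in at about 41 s: the last images show all three offcuts in the pail, level and within about 5 mm of the scale plate's centre, and the brush upright in its tray; I made no contact with the jar or tin, and no verdict came back.

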